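# Hold a lantern pane in the edge-light tester

## Task

Take the amber lantern pane by its brass rail, lift it up out of the wooden glass box and pass its lower edge down through the slot of the edge-light tester, gently. Press the sprung light bar inside down with the pane, a good half of its travel or more, so that the lamp comes on, and finish there: the program ends with the gripper still gripping the rail, holding the pane steady and upright in the slot against the spring. The other two panes stay in the box and nothing else on the bench is disturbed.

Things in the scene. Friction and masses are not known exactly. Their poses are not given: they have to be found in the camera images.
- amber_pane: Lantern pane of amber (brown-yellow) glass on edge in the glass box: 80 mm wide (its y), 6 thick (its x); over its top edge a brass rail 84 long (y), 14 thick (x), 16 high, 104 to 120 above the lower edge, with two wire eyes 10 high on top. Origin: middle of the lower edge, z up; same either way round. 0.12 to 0.24 kg. The one to check; in any of the three places.
- amber_pane_rail (a point): middle of the amber pane's brass rail, 112 mm above the pane's lower edge: the place to grip, fingers across the 14 mm thickness.
- green_pane: Lantern pane of green glass on edge in the glass box: 80 mm wide (its y), 6 thick (its x); over its top edge a brass rail 84 long (y), 14 thick (x), 16 high, 104 to 120 above the lower edge, with two wire eyes 10 high on top. Origin: middle of the lower edge, z up; same either way round. 0.12 to 0.24 kg. Stays in the box.
- clear_pane: Lantern pane of clear colourless glass on edge in the glass box: 80 mm wide (its y), 6 thick (its x); over its top edge a brass rail 84 long (y), 14 thick (x), 16 high, 104 to 120 above the lower edge, with two wire eyes 10 high on top. Origin: middle of the lower edge, z up; same either way round. 0.12 to 0.24 kg. Stays in the box.
- glass_box: open wooden box for panes, fixed to the bench, 230 mm (its x) by 108 (its y), walls 70 high, inner floor 8 above the bench. Three places, at -70, 0, +70 along its x; each holds a pane on edge, along the box's y, in 9 mm wide grooves of the long sides, with a few mm of play lengthwise. Origin: centre of the underside.
- tester: edge-light tester: aluminium and black box 100 mm (its x) by 162 (its y), 82 high, with a slot in its top. Screwed to the bench. Origin: centre of the underside.
- slot (a point): centre of the mouth of the tester's slot, 80 mm above the bench. Slot 8 wide (its x), 82 long (its y): 2 mm more than the glass each way; lips flared at 45 degrees over the top 4 mm, then a straight black throat to 20 below the mouth. The brass rail stays outside above. Axes as the tester's.
- light_bar (a joint): white sprung light bar under the slot; 0 = up, its top 45 mm below the slot's mouth (35 above the bench). It goes straight down to a hard stop at 0.010 m; the lamp is on from 0.005 m. The spring takes about 5 N to start and 8 N at the stop, more than a pane's weight: it lifts the pane again if let go.
- pliers: combination pliers with red handles, 160 long and 48 wide, lying flat, 16 tall; origin under the pivot, handles towards its -x; bystander. Sizes in mm; origin: underside.
- bell_cup: brass chandelier bell cup, 70 across the foot, 66 tall; bystander. Sizes in mm; origin: underside.
- bench_brush: wooden bench brush lying bristles down, 260 long along its x, 34 wide, 40 tall; bystander. Sizes in mm; origin: underside.
- white_mug: white ceramic mug, 80 across, 95 tall, handle at its +y; bystander. Sizes in mm; origin: underside.
- oil_bottle: clear glass bottle with black cap, 64 across, 170 tall; bystander. Sizes in mm; origin: underside.
- drop_bowl: white bowl with cut-glass drops in it, 130 across, 50 tall; bystander. Sizes in mm; origin: underside.
- candle_cup: black candle sleeve on a small foot, 34 across, 55 tall; bystander. Sizes in mm; origin: underside.
Things that resemble listed ones, but are neither listed nor needed, are in the scene too. What is shaped like the amber_pane but turquoise is not meant.

How it is judged:
By the outcome, as a careful person would: the job done as asked, in the order asked, and still so for the second after the job is handed in, while the arm keeps its last pose, push and grip.
It also fails if it takes over 48 s, if anything falls off the work surface, if the arm or the gripper's body presses on something with over 40 N, if the wrist force passes 120 N, or if a joint passes its speed limit or range.

## Robot

A 6-joint arm with a two-finger parallel gripper is mounted at the origin on the work surface. World frame = base frame: x ahead of the robot, y to its left, z up, the work surface at z = 0. Lengths are in m, angles in rad, forces in N, time in s.
With the tool pointing down it reaches from about 0.325 to 1 m from the base axis. Payload 5.1 kg.
Tool frame: the origin (TCP) lies between the finger pads, 19 mm behind the fingertips; this is the grasp point; z points along the fingers, y is the line along which they close (so a half turn about z gives the same grasp; the last joint's range is limited). The gripper opens to 85 mm and grips with 20 to 120 N. Pads are 22 mm wide; open, the fingers measure 114 mm over their backs; the gripper's body (76 mm by 85 mm) begins 54 mm behind the grasp point. The pads swing forward as they close: fully open they stand 13 mm farther back than shut.
Start: joints at [-1.405, 0.124, 1.65, -0, 1.367, -0.083], TCP at [0.16, -0.63, 0.25] pointing down, gripper open.
Joint ranges: [-2.61, 2.61], [-1.02, 2.33], [0.03, 2.71], [-1.35, 4.49], [0.32, 2.68], [-2.91, 2.91]. Speed limits (rad/s): [2.57, 2.57, 3.14, 3.14, 3.14, 3.14].

## Interface

Orientations are given as a unit quaternion [w, x, y, z].
In Python, from plant import monitor, viewer, ctrl gives the robot as it stands.
- The arm moves only by the tool servo_tool, never from a script. Its argument "series" is text: rows parted by semicolons, each of 4 numbers parted by spaces: the shift along the tool's x, y, z in m, then the turn about the tool's z in degrees. A call has exactly 5 rows; each row shifts and turns the commanded pose from where the row before left it, along the tool's axes as they then stand; what a row does not reach is not made up. A row lasts 1/12 s, in which the tool goes at most 41.7 mm and 7.16 degrees, less where a joint would pass 70% of its speed; a pose out of reach is approached as far as the arm can. A call is refused whole if a number of a shift passes 0.0417 or a number of a turn 7.16, either way. A call with a gripper value outside its range is refused whole. "claw" is the closure, from -1 (fully open) to 1 (shut), set as the call begins (left out, the last holds). The fingers move at their own pace and stop on an object; "newtons" is the grip in N (left out, the last holds). Time passes only in rows, so rows that do not move let the fingers close, or fill a call up. It gives the time, the measured TCP pose, the force, the opening and the grip force at its end, in the units of the state.
- monitor.observe(): the state, without advancing time (a new reading comes with each control period).
- viewer.camera(name): name is "side" or "top"; returns (picture, depth): 420x560x3 uint8, red, green, blue; 420x560 float32, m along the optical axis (not along the pixel's ray), 0 where there is no reading.
- viewer.camera_params(name): a dict with "intrinsics" (3x3 intrinsics, pixels), "origin" and "attitude" of the camera in the world. Camera axes: x right, y down, z forward; pixel columns grow to the right and rows downward; lengths in m; the calibration is good to about 2 mm. A picture is of the moment at which its call begins. camera_params takes no time and is no camera call.
- ctrl.close_job(): hands the job in; it is judged then, once.
The state is a dict: "time": time; "joints": joint angles; "qd": joint speeds; "joint_torque": joint torques, N m; "tool_pos": TCP position; "orientation": TCP orientation; "ft_force": force on the tool from outside, world axes, zero at the start; "ft_torque": the same for the moment, N m; "finger_gap": finger opening in m; "finger_force": force on a finger pad.
Only numpy, scipy, OpenCV 4.12 (cv2) and the standard library are available. Lean on these libraries where they do the work, as an engineer would, in place of code of your own. Each camera call takes 0.05 s, during which the arm holds its last target. There are 200 camera calls.

## Working session

There is one attempt and no reset: what is moved stays moved. The work goes in short steps, Python scripts to look and compute and a tool call to move; the robot and the scene stay as the last step left them, time stands still between calls to the robot, and variables do not carry over. Pictures are saved under pics/ and viewed, at most 10 in all, crops included, and the job is handed in when it is done.

Besides the shell and the picture viewer there is one more tool, called after "Request:" as name(argument=value, ...) on one line, values as JSON. servo_tool: Moves the arm, as the interface text tells. Its arguments: {"type":"object","properties":{"series":{"type":"string"},"claw":{"type":"number"},"newtons":{"type":"number"}},"required":["series"]}

```bash
mkdir -p pics; ls
cat > h.py <<'E'
import numpy as np, cv2
from plant import monitor, viewer, ctrl
from scipy.spatial.transform import Rotation as R
def cam(n):
    p=viewer.camera_params(n); K=np.array(p["intrinsics"]); o=np.array(p["origin"]); a=np.array(p["attitude"])
    A=a if a.shape==(3,3) else R.from_quat(a[[1,2,3,0]]).as_matrix()
    return K,o,A
def plane(n,uv,z):
    K,o,A=cam(n); uv=np.atleast_2d(uv).astype(float)
    d=np.c_[uv,np.ones(len(uv))]@np.linalg.inv(K).T@A.T
    return o+d*((z-o[2])/d[:,2])[:,None]
def cloud(n,D):
    K,o,A=cam(n); v,u=np.indices(D.shape)
    d=np.stack([u,v,np.ones_like(u)],-1)@np.linalg.inv(K).T@A.T
    return o+d*D[...,None]
def proj(n,P):
    K,o,A=cam(n); q=(np.atleast_2d(P)-o)@A@K.T
    return q[:,:2]/q[:,2:]
def shot(n,tag):
    I,D=viewer.camera(n); cv2.imwrite(f"pics/{tag}.png",I[...,::-1]); np.savez(f"{tag}.npz",I=I,D=D); return I,D
E
python3 - <<'E'
from h import *
for n in("top","side"):
    shot(n,n+"0"); K,o,A=cam(n); print(n,K.tolist(),o,A.round(3).tolist())
s=monitor.observe(); print(s)
E
```

```text
pics
top [[392.5860368170031, 0.0, 279.1760516030834], [0.0, 392.5860368170031, 206.89357558599326], [0.0, 0.0, 1.0]] [ 0.53027747 -0.00960575  1.28273722] [[-0.018, -0.998, 0.054], [-1.0, 0.018, -0.007], [0.006, -0.054, -0.998]]
side [[537.779951918052, 0.0, 276.2219795254662], [0.0, 537.779951918052, 212.73191167211428], [0.0, 0.0, 1.0]] [0.08004408 1.00694016 0.9415991 ] [[-0.889, -0.259, 0.376], [-0.457, 0.535, -0.711], [-0.017, -0.804, -0.594]]
{'time': 0.1, 'joints': array([-1.40458223e+00,  1.24446145e-01,  1.65152875e+00,  4.80497608e-05,
        1.36751052e+00, -8.26031090e-02]), 'qd': array([-0.00095095,  0.00104926, -0.0029025 , -0.0001677 ,  0.00183772,
       -0.00064373]), 'joint_torque': array([ 3.16840114e-04, -4.24931288e+01, -3.66654146e+01, -8.73933527e-05,
        3.97036085e-03,  1.35647252e-05]), 'tool_pos': array([ 0.15996383, -0.62947886,  0.248877  ]), 'orientation': array([-9.46534907e-04,  9.92271386e-01,  1.24083037e-01, -1.60472828e-05]), 'ft_force': array([-0.33995277, -0.04874665, -0.28930719]), 'ft_torque': array([0.02785681, 0.00572078, 0.04062883]), 'finger_force': 0.0, 'finger_gap': 0.08518521640792674}
```

View pics/top0.png

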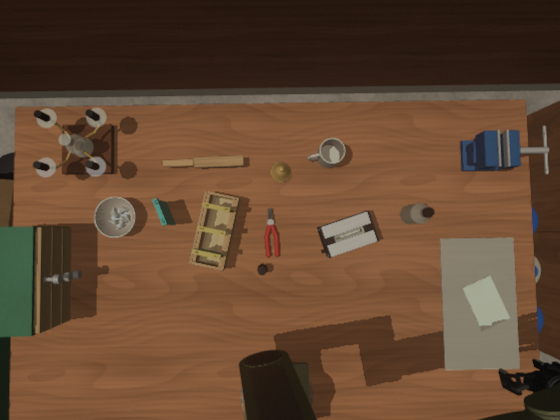

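View pics/side0.png

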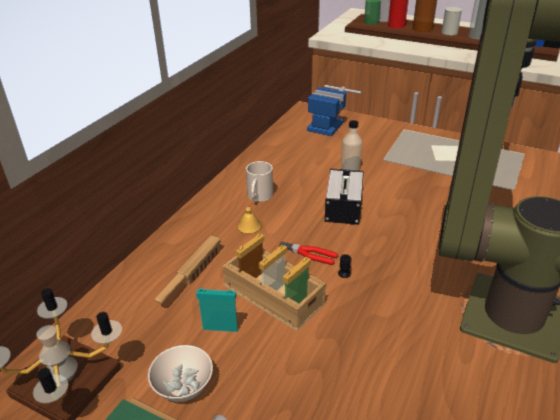

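The side view shows three railed panes in the box: amber (250,255), clear (273,268) and green (297,283). The lone turquoise pane at (218,311) is outside the box. The tester is at (345,195) in the side view and (348,233) in the top view. The amber pane should therefore be the top-view rail at about (217,206). I'll confirm that with an enlarged crop and measure.

Run:
```python
from h import *
t=np.load("top0.npz"); s=np.load("side0.npz")
a=cv2.resize(s["I"][225:330,210:340],None,fx=3,fy=3,interpolation=cv2.INTER_CUBIC)
b=cv2.resize(t["I"][185:275,180:390],None,fx=3.7,fy=3.7,interpolation=cv2.INTER_CUBIC)[:, :780]
c=np.zeros((315+b.shape[0]-50,780,3),np.uint8)
c=np.zeros((600,780,3),np.uint8); c[:262,:324]=cv2.resize(a,(324,262)); 
d=cv2.resize(s["I"][165:225,315:375],(262,262),interpolation=cv2.INTER_CUBIC); c[:262,340:602]=d
c[264:264+min(333,336)]=b[:333]
cv2.imwrite("pics/crop1.png",c[...,::-1])
P=cloud("top",t["D"]); I=t["I"]; hsv=cv2.cvtColor(I,cv2.COLOR_RGB2HSV)
# rails: points of height 0.115..0.145 in box region
sub=np.zeros(I.shape[:2],bool); sub[188:275,185:242]=1
m=(sub&(P[...,2]>.11)&(P[...,2]<.15)).astype(np.uint8)
n,l,st,ce=cv2.connectedComponentsWithStats(m,connectivity=8)
for i in range(1,n):
    if st[i,4]>20:
        q=P[l==i]; uv=ce[i]; r=cv2.minAreaRect(q[:,:2].astype(np.float32))
        w=plane("top",uv,.128)[0]
        print("rail",uv.round(1),st[i,4],w.round(4),np.median(q[:,2]).round(4),r, "side px",proj("side",w).round(0))
sub[:]=0; sub[205:262,312:385]=1
m=(sub&(P[...,2]>.07)&(P[...,2]<.10)).astype(np.uint8)
q=P[m>0]; print("tester",len(q),np.median(q[:,2]),cv2.minAreaRect(q[:,:2].astype(np.float32)))
```

```text
Traceback (most recent call last):
ValueError: could not broadcast input array from shape (333,777,3) into shape (333,780,3)
```

```bash
cat > m.py <<'E'
from h import *
t=np.load("top0.npz"); s=np.load("side0.npz")
c=np.zeros((600,780,3),np.uint8); rs=lambda x,w,h:cv2.resize(x,(w,h),interpolation=cv2.INTER_CUBIC)
c[:262,:324]=rs(s["I"][225:330,210:340],324,262); c[:262,340:602]=rs(s["I"][165:225,315:375],262,262)
c[266:]=rs(t["I"][185:275,180:390],780,334)
cv2.imwrite("pics/crop1.png",c[...,::-1])
P=cloud("top",t["D"]); I=t["I"]
sub=np.zeros(I.shape[:2],bool); sub[188:275,185:242]=1
m=(sub&(P[...,2]>.11)&(P[...,2]<.15)).astype(np.uint8)
n,l,st,ce=cv2.connectedComponentsWithStats(m,connectivity=8)
for i in range(1,n):
    if st[i,4]>20:
        q=P[l==i]; uv=ce[i]; r=cv2.minAreaRect(q[:,:2].astype(np.float32))
        w=plane("top",uv,.128)[0]
        print("rail",uv.round(1),st[i,4],w.round(4),np.median(q[:,2]).round(4),r, "side px",proj("side",w).round(0))
sub[:]=0; sub[205:262,312:385]=1
m=(sub&(P[...,2]>.07)&(P[...,2]<.10)).astype(np.uint8)
q=P[m>0]; print("tester",len(q),np.median(q[:,2]),cv2.minAreaRect(q[:,:2].astype(np.float32)))
E
python3 m.py
```

```text
rail [216.  206.6] 141 [0.5973 0.1679 0.128 ] 0.1277 ((0.5976239442825317, 0.16861611604690552), (0.08525749295949936, 0.014089459553360939), 76.99036407470703) side px [[250. 243.]]
rail [211.6 229.9] 147 [0.529  0.1813 0.128 ] 0.1278 ((0.5290023684501648, 0.18214084208011627), (0.08507606387138367, 0.014091482385993004), 77.19689178466797) side px [[273. 255.]]
rail [206.5 253.2] 158 [0.4613 0.197  0.128 ] 0.1279 ((0.46098583936691284, 0.19783326983451843), (0.08448991924524307, 0.014681914821267128), 77.4032211303711) side px [[296. 267.]]
tester 1607 0.07952595506533622 ((0.5110670924186707, -0.23024137318134308), (0.09792459011077881, 0.163624107837677), 17.935997009277344)
```

View pics/crop1.png

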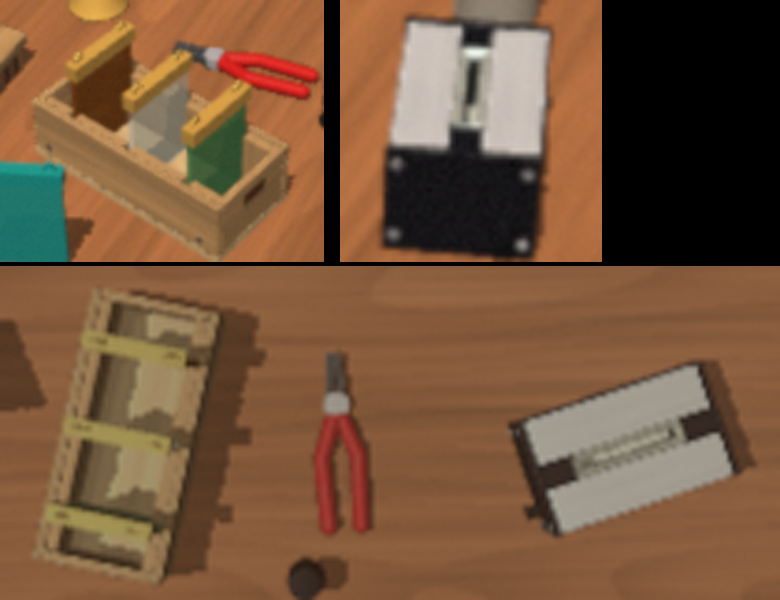

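The crop confirms it. The brown-amber pane is the box pane farthest from the robot, at top-view pixel (216,207) and side-view pixel (250,255). It sits in the box under a brass rail, while the turquoise pane stands outside. The rail is at (0.5975, 0.168), with top z 0.128, size 85x14 mm and long axis at 77°, which matches the description. I'll turn the tool first and set the fingers part open.

Request:
servo_tool(series="0 0 0 -7; 0 0 0 -7; 0 0 0 -7; 0 0 0 -7; 0 0 0 -7", claw=-0.2, newtons=40)

```text
time: 0.52
tool_pos: [0.16, -0.6296, 0.2492]
orientation: [-0.001, 0.908, 0.419, 0.0]
ft_force: [-0.4, 0.2, -0.8]
finger_gap: 0.051
finger_force: 0.0
```

Request:
servo_tool(series="0 0 0 -7; 0 0 0 -7; 0 0 0 -7; 0 0 0 -6.7; 0 0 0 0")

```text
time: 0.93
tool_pos: [0.16, -0.6297, 0.2493]
orientation: [-0.001, 0.782, 0.623, 0.0]
ft_force: [-0.2, -0.6, -0.2]
finger_gap: 0.0513
finger_force: 0.0
```

```bash
cat >> h.py <<'E'
def go(P,long_deg):
    "shift in tool axes to reach world P, turn to bring tool x on long_deg"
    s=monitor.observe(); q=np.array(s["orientation"]); T=R.from_quat(q[[1,2,3,0]]).as_matrix()
    d=T.T@(np.array(P)-s["tool_pos"]); yaw=np.degrees(np.arctan2(T[1,0],T[0,0]))
    print("t",s["time"],"pos",s["tool_pos"].round(4),"yaw",yaw.round(2),"tilt",T[:2,2].round(4),"F",s["ft_force"].round(2),"gap",round(s["finger_gap"],4),s["finger_force"])
    print("shift",d.round(4),"turn",round((yaw-long_deg+90)%180-90,2))
E
python3 - <<'E'
from h import *
go([.5975,.1685,.22],77)
t=np.load("top0.npz"); I=t["I"]; D=t["D"]; P=cloud("top",D)
c=[]
# white top plates of tester
hsv=cv2.cvtColor(I,cv2.COLOR_RGB2HSV); print(I[233,345:352].tolist(), I[228:239,347].tolist())
m=((hsv[...,1]<60)&(hsv[...,2]>110)).astype(np.uint8); m[:205]=0;m[262:]=0;m[:,:312]=0;m[:,385:]=0
p=np.argwhere(m)[:,::-1]; r=cv2.minAreaRect(plane("top",p,.082)[:,:2].astype(np.float32)); print("white",m.sum(),r)
# dark end patches between plates
d=((hsv[...,2]<70)).astype(np.uint8); d[:205]=0;d[262:]=0;d[:,:312]=0;d[:,385:]=0
n,l,st,ce=cv2.connectedComponentsWithStats(d)
for i in range(1,n):
    if st[i,4]>8: print(ce[i],st[i],plane("top",ce[i],.08).round(4),np.median(P[l==i][:,2]).round(3))
E
```

```text
t 0.9333 pos [ 0.16   -0.6297  0.2493] yaw 77.06 tilt [-0.0002  0.0012] F [-0.19 -0.56 -0.19] gap 0.0513 0.0
shift [0.8758 0.2477 0.0302] turn 0.06
[[130, 125, 108], [135, 130, 114], [153, 147, 130], [154, 149, 131], [159, 154, 137], [163, 158, 140], [158, 152, 135]] [[162, 155, 143], [161, 154, 142], [149, 143, 133], [136, 131, 117], [132, 126, 110], [153, 147, 130], [163, 158, 140], [136, 130, 114], [126, 120, 104], [135, 129, 113], [143, 137, 124]]
white 1410 ((0.509768009185791, -0.22935286164283752), (0.09616667032241821, 0.15019533038139343), 17.3283748626709)
[370.48076923 226.81730769] [363 211  16  30 104] [[ 0.5296 -0.297   0.08  ]] 0.081
[325.26708075 241.78881988] [317 227  18  30 161] [[ 0.4865 -0.1573  0.08  ]] 0.077
```

Request:
servo_tool(series="0.035 0.0099 0 0; 0.035 0.0099 0 0; 0.035 0.0099 0 0; 0.035 0.0099 0 0; 0.035 0.0099 0 0")

```text
time: 1.35
tool_pos: [0.2481, -0.469, 0.2495]
orientation: [-0.0, 0.784, 0.621, 0.0]
ft_force: [0.0, -0.2, -0.2]
finger_gap: 0.0511
finger_force: 0.0
```

Request:
servo_tool(series="0.035 0.0099 0 0; 0.035 0.0099 0 0; 0.035 0.0099 0 0; 0.035 0.0099 0 0; 0.035 0.0099 0 0")

```text
time: 1.77
tool_pos: [0.3358, -0.3096, 0.2498]
orientation: [-0.0, 0.784, 0.621, 0.0]
ft_force: [0.4, -0.5, 0.6]
finger_gap: 0.0511
finger_force: 0.0
```

Request:
servo_tool(series="0.035 0.0099 0 0; 0.035 0.0099 0 0; 0.035 0.0099 0 0; 0.035 0.0099 0 0; 0.035 0.0099 0 0")

```text
time: 2.18
tool_pos: [0.4235, -0.1503, 0.25]
orientation: [0.0, 0.784, 0.621, 0.0]
ft_force: [0.2, 0.4, 0.0]
finger_gap: 0.0513
finger_force: 0.0
```

Request:
servo_tool(series="0.035 0.0099 0 0; 0.035 0.0099 0 0; 0.035 0.0099 0 0; 0.035 0.0099 0 0; 0.035 0.0099 0 0")

```text
time: 2.6
tool_pos: [0.5113, 0.0092, 0.2499]
orientation: [0.0, 0.784, 0.621, -0.0]
ft_force: [0.4, -1.0, -0.3]
finger_gap: 0.0514
finger_force: 0.0
```

Request:
servo_tool(series="0.035 0.0099 0 0; 0.035 0.0099 0 0; 0.035 0.0099 0 0; 0.035 0.0099 0 0; 0.035 0.0099 0 0")

```text
time: 3.02
tool_pos: [0.599, 0.1684, 0.2496]
orientation: [-0.0, 0.784, 0.621, -0.0]
ft_force: [0.1, -0.1, 0.4]
finger_gap: 0.0515
finger_force: 0.0
```

Run:
```python
from h import *
go([.5975,.1685,.120],77.1)
shot("side","side1")
```

```text
t 3.0167 pos [0.599  0.1684 0.2496] yaw 76.78 tilt [-0.0005 -0.0002] F [ 0.15 -0.07  0.45] gap 0.0515 0.0
shift [-0.0002 -0.0014  0.1296] turn -0.32
```

View pics/side1.png

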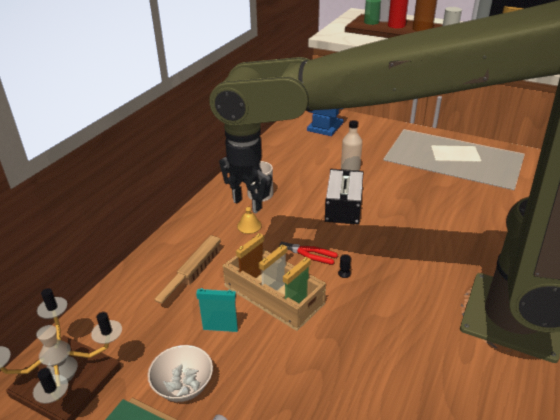

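The side view shows the open gripper at about (245,180), above the amber rail at (250,245), and nothing is in the way. I'll go down and close.

Request:
servo_tool(series="0 -0.0014 0.02 -0.3; 0 0 0.025 0; 0 0 0.025 0; 0 0 0.02 0; 0 0 0.015 0")

```text
time: 3.48
tool_pos: [0.5959, 0.1667, 0.142]
orientation: [-0.001, 0.782, 0.623, -0.002]
ft_force: [-0.3, -0.2, 0.1]
finger_gap: 0.0511
finger_force: 0.0
```

Request:
servo_tool(series="0 0 0.01 0; 0 0 0.008 0; 0 0 0.0065 0; 0 0 0 0; 0 0 0 0")

```text
time: 3.9
tool_pos: [0.5976, 0.1669, 0.121]
orientation: [0.0, 0.781, 0.624, 0.0]
ft_force: [0.4, -1.0, 0.7]
finger_gap: 0.0513
finger_force: 0.0
```

Run:
```python
from h import *
go([.5975,.1685,.120],77.1)
```

```text
t 3.9 pos [0.5976 0.1669 0.121 ] yaw 77.23 tilt [0.0006 0.0001] F [ 0.41 -0.99  0.71] gap 0.0513 0.0
shift [ 0.0015 -0.0004  0.001 ] turn 0.13
```

Request:
servo_tool(series="0 0 0.001 0; 0 0 0 0; 0 0 0 0; 0 0 0 0; 0 0 0 0", claw=1, newtons=30)

```text
time: 4.32
tool_pos: [0.5978, 0.167, 0.1205]
orientation: [0.0, 0.781, 0.624, 0.001]
ft_force: [0.1, -0.3, 2.4]
finger_gap: 0.0138
finger_force: 31.1
```

Request:
servo_tool(series="0 0 0 0; 0 0 0 0; 0 0 0 0; 0 0 0 0; 0 0 0 0")

```text
time: 4.73
tool_pos: [0.5978, 0.167, 0.1205]
orientation: [0.0, 0.781, 0.624, 0.001]
ft_force: [-0.5, 0.4, 5.2]
finger_gap: 0.0135
finger_force: 31.5
```

Run:
```python
from h import *
go([.5975,.1685,.120],77.1)
```

```text
t 4.7333 pos [0.5978 0.167  0.1205] yaw 77.25 tilt [0.0015 0.0003] F [-0.53  0.42  5.22] gap 0.0135 31.519505381584167
shift [ 0.0014 -0.0007  0.0005] turn 0.15
```

Request:
servo_tool(series="0 0 0 0; 0 0 -0.003 0; 0 0 -0.006 0; 0 0 -0.01 0; 0 0 -0.015 0", newtons=60)

```text
time: 5.15
tool_pos: [0.596, 0.1665, 0.1519]
orientation: [-0.001, 0.781, 0.624, -0.002]
ft_force: [1.1, -1.0, -3.3]
finger_gap: 0.0131
finger_force: 58.5
```

Request:
servo_tool(series="0 0 -0.025 0; 0 0 -0.025 0; 0 0 -0.025 0; 0 0 -0.025 0; 0 0 -0.016 0")

```text
time: 5.57
tool_pos: [0.5977, 0.167, 0.2731]
orientation: [0.001, 0.781, 0.624, 0.001]
ft_force: [0.5, 0.6, -1.2]
finger_gap: 0.0127
finger_force: 58.8
```

Request:
servo_tool(series="0 0 0 0; 0 0 0 0; 0 0 0 -4; 0 0 0 -6; 0 0 0 -7")

```text
time: 5.98
tool_pos: [0.596, 0.1667, 0.2664]
orientation: [-0.002, 0.678, 0.735, -0.002]
ft_force: [0.6, 0.2, -2.3]
finger_gap: 0.0129
finger_force: 58.8
```

Request:
servo_tool(series="0 0 0 -7; 0 0 0 -4; 0 0 0 -2.5; 0 0 0 0; 0 0 0 0")

```text
time: 6.4
tool_pos: [0.5963, 0.1667, 0.2671]
orientation: [-0.001, 0.59, 0.807, -0.001]
ft_force: [0.1, -0.4, -2.1]
finger_gap: 0.0129
finger_force: 58.7
```

Run:
```python
from h import *
go([.5105,-.230,.27],107.7)
shot("side","side2")
c=cv2.imread("pics/side2.png")[100:340,150:390]; cv2.imwrite("pics/side2c.png",cv2.resize(c,(600,600)))
```

```text
t 6.4 pos [0.5963 0.1667 0.2671] yaw 107.69 tilt [-0.0038 -0.0006] F [ 0.14 -0.42 -2.12] gap 0.0129 58.74793231487274
shift [-0.3519 -0.2023 -0.0023] turn -0.01
```

View pics/side2c.png

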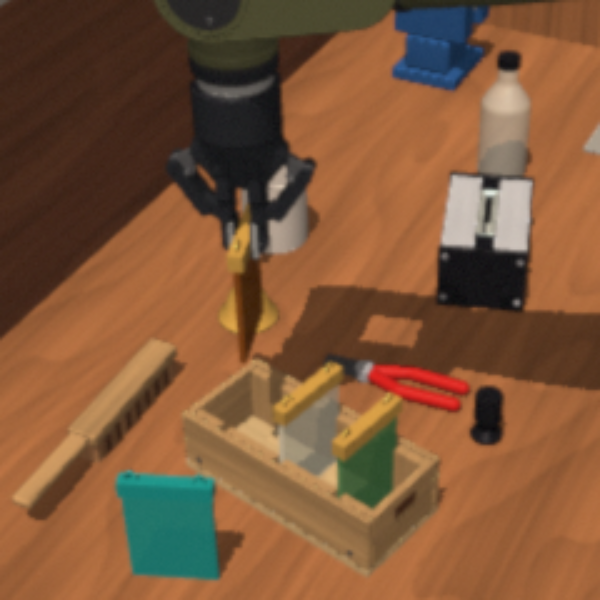

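The amber pane hangs free and upright at crop (245,290), and the green and clear panes are still in the box. I'll carry it over to the slot.

Request:
servo_tool(series="-0.011 -0.006 0 0; -0.0235 -0.0135 0 0; -0.0235 -0.0135 0 0; -0.0235 -0.0135 0 0; -0.0235 -0.0135 0 0")

```text
time: 6.87
tool_pos: [0.5714, 0.0468, 0.2693]
orientation: [-0.0, 0.59, 0.808, -0.0]
ft_force: [0.7, 0.1, -2.4]
finger_gap: 0.0132
finger_force: 58.7
```

Request:
servo_tool(series="-0.0235 -0.0135 0 0; -0.0235 -0.0135 0 0; -0.0235 -0.0135 0 0; -0.0235 -0.0135 0 0; -0.0235 -0.0135 0 0")

```text
time: 7.28
tool_pos: [0.5426, -0.0858, 0.2694]
orientation: [0.0, 0.59, 0.808, -0.0]
ft_force: [0.3, -0.0, -2.1]
finger_gap: 0.0128
finger_force: 58.7
```

Request:
servo_tool(series="-0.0235 -0.0135 0 0; -0.0235 -0.0135 0 0; -0.0235 -0.0135 0 0; -0.0235 -0.0135 0 0; -0.0235 -0.0135 0 0")

```text
time: 7.7
tool_pos: [0.514, -0.2182, 0.2694]
orientation: [-0.0, 0.59, 0.807, -0.0]
ft_force: [0.5, -0.5, -2.4]
finger_gap: 0.0127
finger_force: 58.7
```

Request:
servo_tool(series="-0.012 -0.007 0 0; 0 0 0 0; 0 0 0 0; 0 0 0 0; 0 0 0 0")

```text
time: 8.12
tool_pos: [0.5124, -0.229, 0.2695]
orientation: [-0.0, 0.589, 0.808, 0.0]
ft_force: [0.3, 0.4, -2.0]
finger_gap: 0.0129
finger_force: 58.7
```

Run:
```python
from h import *
go([.5105,-.230,.23],107.7)
I,D=shot("side","side3")
c=I[90:230,290:430]; cv2.imwrite("pics/side3c.png",cv2.resize(c,(600,600),interpolation=cv2.INTER_CUBIC)[...,::-1])
```

```text
t 8.1167 pos [ 0.5124 -0.229   0.2695] yaw 107.82 tilt [-0.      0.0004] F [ 0.31  0.42 -1.99] gap 0.0129 58.748449087142944
shift [-0.0004 -0.0021  0.0395] turn 0.12
```

View pics/side3c.png

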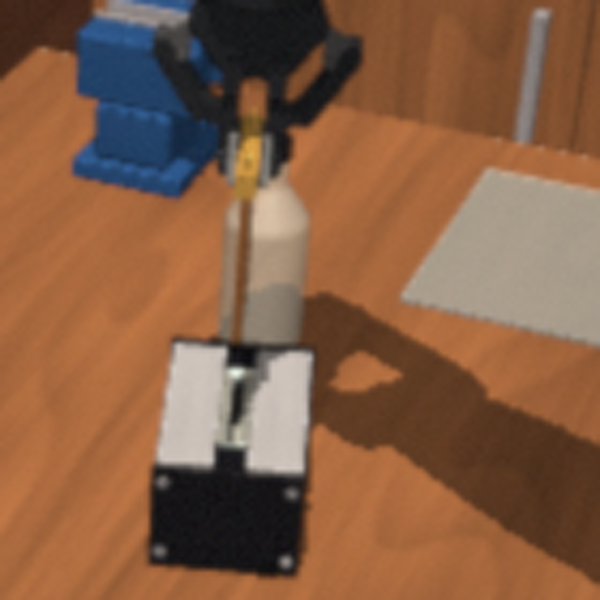

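The side view is almost edge-on to the pane: its edge runs from crop (248,190) to (237,340), and the slot runs from (240,370) to (233,440). I'll measure both in tester axes with this camera.

```bash
cat > slot.py <<'E'
from h import *
C=np.array([.5105,-.230]); a=np.radians(107.8); Y=np.array([np.cos(a),np.sin(a)]); X=np.array([np.sin(a),-np.cos(a)])
def prof(n,I,xs,ys,z):
    g=np.array([[*(C+x*X+y*Y),z] for y in ys for x in xs]); uv=proj(n,g).astype(np.float32).reshape(len(ys),len(xs),2)
    return cv2.remap(cv2.cvtColor(I,cv2.COLOR_RGB2GRAY),uv[...,0],uv[...,1],cv2.INTER_LINEAR).astype(float)
def edges(x,p,thr):
    s=np.sign(p-thr); i=np.where(s[:-1]*s[1:]<0)[0]; return [round(1000*float(x[k]+(thr-p[k])/(p[k+1]-p[k])*(x[k+1]-x[k])),2) for k in i]
if __name__=="__main__":
  for n in("side","top"):
    I=np.load(n+"0.npz")["I"]
    xs=np.arange(-.06,.0601,.0005)
    for nm,ys in(("far",np.arange(-.074,-.06,.002)),("mid",np.arange(-.03,.031,.002)),("near",np.arange(.06,.074,.002))):
        p=prof(n,I,xs,ys,.082).mean(0); print(n,nm,p.min().round(),p.max().round(),edges(xs,p,(np.percentile(p,90)+p[80:160].min())/2)); 
        if nm=="mid": print(p[80:161:4].round().tolist())
    ys=np.arange(-.09,.0901,.001); p=prof(n,I,np.arange(-.002,.0021,.001),ys,.08).mean(1); print(n,"along",edges(ys,p,90),p[::5].round().tolist())
    p=prof(n,I,np.r_[np.arange(-.04,-.02,.002),np.arange(.02,.04,.002)],ys,.082).mean(1); print(n,"plates along",edges(ys,p,120))
E
python3 slot.py
python3 - <<'E'
from slot import *
f=np.load("side3.npz"); I,D=f["I"],f["D"]; P=cloud("side",D)-np.r_[monitor.observe()["tool_pos"]]
x=P[...,:2]@X; y=P[...,:2]@Y; z=P[...,2]
hsv=cv2.cvtColor(I,cv2.COLOR_RGB2HSV)
b=(hsv[...,1]>100)&(abs(x)<.02)&(abs(y)<.06)&(D>0)
for lo in range(-115,30,8):
    m=b&(z>lo/1e3)&(z<=(lo+8)/1e3)
    if m.sum(): print(lo,m.sum(),"x",(1000*np.percentile(x[m],[0,50,100])).round(1),"y",(1000*np.percentile(y[m],[0,50,90,100])).round(1))
E
```

```text
side far 30.0 183.0 [-52.19, -50.41, -11.25, 9.74]
side mid 62.0 197.0 [-49.12, -5.25, 4.06, 50.75]
[194.0, 194.0, 194.0, 189.0, 176.0, 168.0, 160.0, 140.0, 108.0, 74.0, 63.0, 86.0, 128.0, 153.0, 163.0, 173.0, 185.0, 191.0, 193.0, 193.0, 195.0]
side near 24.0 189.0 [-54.23, -49.14, -10.82, 9.47]
side along [-85.96, -54.73, -32.34, 17.96, 46.69] [110.0, 85.0, 58.0, 36.0, 26.0, 26.0, 31.0, 87.0, 183.0, 224.0, 191.0, 125.0, 77.0, 61.0, 55.0, 53.0, 56.0, 55.0, 56.0, 57.0, 59.0, 69.0, 108.0, 132.0, 136.0, 135.0, 144.0, 109.0, 54.0, 29.0, 26.0, 26.0, 27.0, 26.0, 22.0, 22.0, 21.0]
side plates along [-75.21, 73.93]
top far 43.0 150.0 [-11.64, 9.74, 47.75, 52.6]
top mid 82.0 157.0 [-47.52, -11.7, -1.65, 3.46, 10.35, 45.69]
[156.0, 157.0, 156.0, 151.0, 140.0, 128.0, 124.0, 120.0, 121.0, 135.0, 149.0, 146.0, 134.0, 127.0, 128.0, 136.0, 147.0, 155.0, 155.0, 156.0, 156.0]
top near 44.0 159.0 [-57.25, -11.46, 9.86, 48.25]
top along [-47.24, -38.48, -35.93, 47.29] [66.0, 66.0, 52.0, 45.0, 44.0, 44.0, 43.0, 44.0, 48.0, 124.0, 105.0, 106.0, 138.0, 146.0, 144.0, 148.0, 141.0, 148.0, 150.0, 150.0, 147.
[... 377 characters left out ...]
.8 41.9]
-75 4 x [-2.6 -2.4  0.5] y [40.4 42.2 44.6 45.4]
-67 7 x [-4.4 -1.8  1.1] y [36.9 38.8 41.5 44.5]
-59 8 x [-4.1 -1.4  1.7] y [35.6 41.7 44.8 45. ]
-51 8 x [-3.8 -2.1  1.8] y [36.3 39.7 41.3 41.6]
-43 4 x [-3.  -1.7 -0.5] y [38.5 40.6 44.2 45.3]
-35 6 x [-2.6 -1.2  0.3] y [35.3 39.1 41.4 42. ]
-27 5 x [-2.2  0.3  0.7] y [35.9 42.9 43.2 43.3]
-19 8 x [-3.9 -0.2 16.8] y [ 4.  38.7 41.  41.5]
-11 10 x [-6.2 -1.1  4.1] y [37.4 39.3 43.6 44.1]
-3 12 x [-6.  -0.6  6.7] y [10.5 41.6 46.2 47.8]
5 78 x [-7.8 -0.2  6.9] y [-41.5   7.5  39.8  45.6]
13 10 x [-7.9 -1.5  5.6] y [-27.7  -3.4  29.   35. ]
21 1 x [5.8 5.8 5.8] y [-4.1 -4.1 -4.1 -4.1]
29 5 x [-10.1   8.2   8.9] y [ 4.5 10.5 11.  11.2]
```

In tester axes about C=(0.5105,-0.230), the slot centre is at about (-0.7, 0) mm with yaw 107.8°. The same camera shows the pane at about -1 mm in x relative to the TCP. The TCP target is therefore about (0.5105,-0.2305), well inside the 5 mm the flared lips can take up. I'll go down to just above the mouth.

Request:
servo_tool(series="-0.0009 -0.0021 0.01 0; 0 0 0.02 0; 0 0 0.02 0; 0 0 0.01 0; 0 0 0.004 0")

```text
time: 8.58
tool_pos: [0.5093, -0.2302, 0.2023]
orientation: [-0.002, 0.589, 0.808, -0.0]
ft_force: [0.5, 0.2, -1.9]
finger_gap: 0.0129
finger_force: 58.7
```

Request:
servo_tool(series="0 0 0 0; 0 0 0 0; 0 0 0 0; 0 0 0 0; 0 0 0 0")

```text
time: 9.0
tool_pos: [0.511, -0.2318, 0.2068]
orientation: [0.001, 0.59, 0.808, 0.0]
ft_force: [-0.2, -0.7, -2.5]
finger_gap: 0.0129
finger_force: 58.7
```

Run:
```python
from slot import *
go([.5105,-.2305,.188],107.8)
I,D=shot("side","side4")
c=I[100:230,290:420]; cv2.imwrite("pics/side4c.png",cv2.resize(c,(600,600),interpolation=cv2.INTER_CUBIC)[...,::-1])
# lateral centroid (intensity) of pane edge seen just above the mouth vs slot line, tester x in mm, at near edge y=+40
t=monitor.observe()["tool_pos"]
```

```text
t 9.0 pos [ 0.511  -0.2318  0.2068] yaw 107.75 tilt [ 0.0018 -0.001 ] F [-0.17 -0.72 -2.5 ] gap 0.0129 58.65810692310333
shift [ 0.0014 -0.0002  0.0188] turn -0.05
```

View pics/side4c.png

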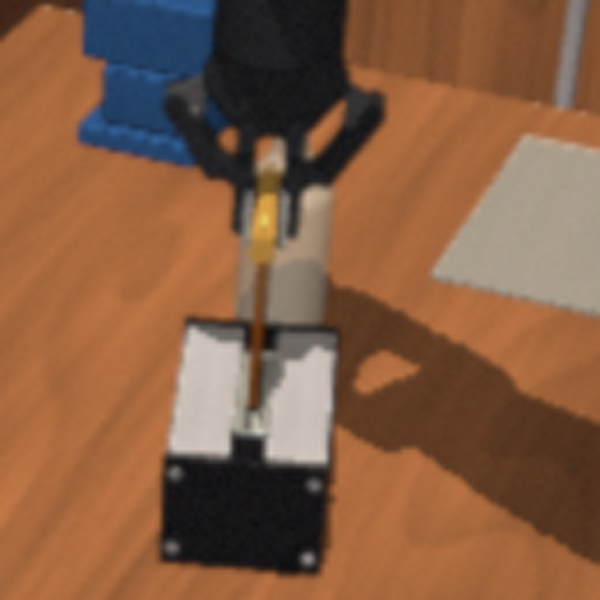

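The pane's near lower corner is at crop (254,408), heading into the slot mouth near (251,433). It looks about 1 mm to the right, so I'll nudge +0.6 mm in tool y and +1.4 mm lengthwise, then ease through the lips.

Request:
servo_tool(series="0.0014 0.0006 0 0; 0 0 0.004 0; 0 0 0.004 0; 0 0 0.003 0; 0 0 0.002 0")

```text
time: 9.47
tool_pos: [0.5103, -0.2297, 0.1915]
orientation: [-0.001, 0.589, 0.808, -0.0]
ft_force: [0.3, 0.2, -1.6]
finger_gap: 0.0128
finger_force: 58.7
```

Request:
servo_tool(series="0 0 0.0015 0; 0 0 0.0015 0; 0 0 0.0015 0; 0 0 0.0015 0; 0 0 0 0")

```text
time: 9.88
tool_pos: [0.5114, -0.2307, 0.1883]
orientation: [0.001, 0.59, 0.808, -0.0]
ft_force: [-0.8, -1.9, 4.4]
finger_gap: 0.0126
finger_force: 59.6
```

Run:
```python
from slot import *
go([.5107,-.2303,.170],107.8); print(monitor.observe()["ft_torque"])
```

```text
t 9.8833 pos [ 0.5114 -0.2307  0.1883] yaw 107.76 tilt [ 0.0022 -0.0019] F [-0.82 -1.91  4.42] gap 0.0126 59.641329646110535
shift [ 0.0007 -0.0006  0.0183] turn -0.04
[-0.04679217  0.25032886  0.0541412 ]
```

There is light contact (about 6 N) with the lips, pushing toward -X and -Y. I'll back off slightly along both axes and re-read.

Request:
servo_tool(series="-0.0005 -0.0005 0 0; -0.0003 -0.0003 0 0; 0 0 0 0; 0 0 0 0; 0 0 0 0")

```text
time: 10.3
tool_pos: [0.511, -0.2313, 0.1881]
orientation: [0.001, 0.59, 0.808, 0.0]
ft_force: [0.2, -0.6, 5.4]
finger_gap: 0.0129
finger_force: 59.8
```

Run:
```python
from slot import *
go([.5107,-.2303,.170],107.8); s=monitor.observe(); print(s["ft_torque"],"X,Y force",s["ft_force"][:2]@X,s["ft_force"][:2]@Y)
```

```text
t 10.3 pos [ 0.511  -0.2313  0.1881] yaw 107.74 tilt [ 0.0027 -0.001 ] F [ 0.22 -0.57  5.43] gap 0.0129 59.83687877655029
shift [ 0.0011 -0.      0.0181] turn -0.06
[ 0.12472961  0.05410281 -0.00087063] X,Y force 0.03471973139660427 -0.6056771653064935
```

Request:
servo_tool(series="-0.0005 0 0 0; -0.0005 0 0 0; 0 0 0 0; 0 0 0 0; 0 0 0 0")

```text
time: 10.72
tool_pos: [0.5102, -0.2316, 0.1856]
orientation: [-0.0, 0.589, 0.808, 0.0]
ft_force: [0.8, -0.0, -2.3]
finger_gap: 0.013
finger_force: 58.8
```

```bash
cat > st.py <<'E'
from slot import *
s=monitor.observe(); go([.5107,-.2303,.170],107.8); print("tq X,Y",s["ft_torque"][:2]@X,s["ft_torque"][:2]@Y,"F X,Y",s["ft_force"][:2]@X,s["ft_force"][:2]@Y)
E
python3 st.py
```

```text
t 10.7167 pos [ 0.5102 -0.2316  0.1856] yaw 107.76 tilt [-0.0005  0.0005] F [ 0.82 -0.04 -2.26] gap 0.013 58.79974544048309
shift [0.0011 0.0009 0.0156] turn -0.04
tq X,Y -0.13889789349134168 -0.20535864849611563 F X,Y 0.7695638142932042 -0.2894261281395741
```

The contact cleared and the pane dropped into the throat, where the force is now only its weight. I'll ease down.

Request:
servo_tool(series="0 0.0002 0.0015 0; 0 0 0.0015 0; 0 0 0.0015 0; 0 0 0.0015 0; 0 0 0 0")

```text
time: 11.13
tool_pos: [0.5103, -0.2316, 0.1797]
orientation: [-0.001, 0.59, 0.808, -0.0]
ft_force: [0.5, 0.4, -2.0]
finger_gap: 0.0131
finger_force: 58.7
```

```bash
python3 st.py
```

```text
t 11.1333 pos [ 0.5103 -0.2316  0.1797] yaw 107.76 tilt [-0.0009  0.0005] F [ 0.46  0.43 -1.98] gap 0.0131 58.73803496360779
shift [0.0012 0.0008 0.0097] turn -0.04
tq X,Y -0.11375186638096146 -0.08901086499389034 F X,Y 0.5691788421715563 0.2684453519385093
```

Request:
servo_tool(series="0 0.0002 0.002 0; 0 0 0.003 0; 0 0 0.003 0; 0 0 0.003 0; 0 0 0.003 0")

```text
time: 11.55
tool_pos: [0.5107, -0.2317, 0.166]
orientation: [-0.0, 0.59, 0.808, -0.0]
ft_force: [-0.6, 0.2, -2.0]
finger_gap: 0.0128
finger_force: 58.8
```

Request:
servo_tool(series="0 0 0.003 0; 0 0 0.003 0; 0 0 0.003 0; 0 0 0.003 0; 0 0 0.002 0")

```text
time: 11.97
tool_pos: [0.5107, -0.2317, 0.152]
orientation: [-0.0, 0.59, 0.808, -0.0]
ft_force: [-0.3, -0.0, -1.8]
finger_gap: 0.0131
finger_force: 58.8
```

```bash
python3 st.py
```

```text
t 11.9667 pos [ 0.5107 -0.2317  0.152 ] yaw 107.76 tilt [-0.0005  0.0002] F [-0.3  -0.02 -1.83] gap 0.0131 58.7570858001709
shift [ 0.0013  0.0004 -0.018 ] turn -0.04
tq X,Y -0.03753885744008808 0.028654455731612797 F X,Y -0.2963844729963257 0.0711186447314267
```

Request:
servo_tool(series="0 0 0.001 0; 0 0 0.001 0; 0 0 0.001 0; 0 0 0.001 0; 0 0 0.001 0")

```text
time: 12.38
tool_pos: [0.5109, -0.2318, 0.1476]
orientation: [0.0, 0.59, 0.808, 0.0]
ft_force: [0.3, 0.4, -1.1]
finger_gap: 0.0132
finger_force: 58.8
```

Request:
servo_tool(series="0 0 0.001 0; 0 0 0.001 0; 0 0 0.001 0; 0 0 0.001 0; 0 0 0 0")

```text
time: 12.8
tool_pos: [0.5112, -0.2319, 0.144]
orientation: [0.0, 0.59, 0.808, 0.0]
ft_force: [-1.1, 1.2, 4.0]
finger_gap: 0.0128
finger_force: 59.6
```

```bash
python3 st.py
```

```text
t 12.8 pos [ 0.5112 -0.2319  0.144 ] yaw 107.76 tilt [ 0.0009 -0.0004] F [-1.14  1.16  3.98] gap 0.0128 59.61009085178375
shift [ 0.0016  0.0001 -0.026 ] turn -0.04
tq X,Y 0.1910587356781244 0.1561733195839701 F X,Y -0.7261287328204861 1.4549509995279444
```

Request:
servo_tool(series="0 0 0.001 0; 0 0 0.001 0; 0 0 0.001 0; 0 0 0.001 0; 0 0 0 0")

```text
time: 13.22
tool_pos: [0.5111, -0.2319, 0.1397]
orientation: [0.0, 0.59, 0.808, 0.0]
ft_force: [-1.6, 1.0, 5.4]
finger_gap: 0.0131
finger_force: 59.8
```

Request:
servo_tool(series="0 0 0 0; 0 0 0 0; 0 0 0 0; 0 0 0 0; 0 0 0 0")

```text
time: 13.63
tool_pos: [0.5111, -0.2319, 0.1399]
orientation: [0.0, 0.59, 0.808, 0.0]
ft_force: [-0.8, 0.8, 5.3]
finger_gap: 0.013
finger_force: 59.8
```

```bash
python3 st.py
python3 - <<'E'
from h import *
I,D=shot("side","side5"); I0=np.load("side0.npz")["I"]
a=[cv2.resize(x[150:240,305:395],(390,390),interpolation=cv2.INTER_CUBIC) for x in (I0,I)]
b=cv2.resize(I[90:340,200:400],(160,200)); c=np.zeros((600,790,3),np.uint8); c[:390,:390]=a[0]; c[:390,400:]=a[1]
c[392:592,:160]=b; cv2.imwrite("pics/side5c.png",c[...,::-1])
E
```

```text
t 13.6333 pos [ 0.5111 -0.2319  0.1399] yaw 107.75 tilt [ 0.0008 -0.0004] F [-0.76  0.85  5.27] gap 0.013 59.77349102497101
shift [ 0.0017  0.0001 -0.0301] turn -0.05
tq X,Y 0.19721967383140956 0.08055853548700098 F X,Y -0.46114722822120036 1.0386857781260488
```

View pics/side5c.png

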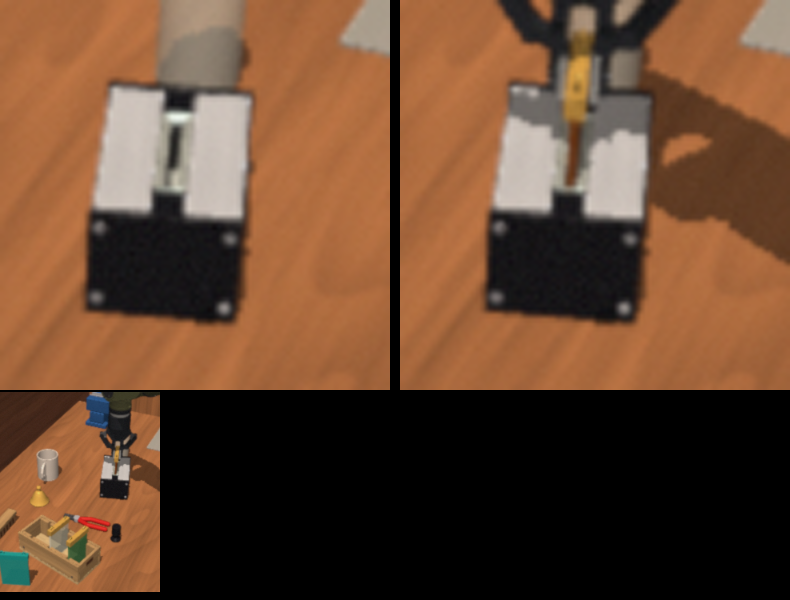

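The pane stands upright in the slot, edge at crop (573,150), with the rail gripped above at (575,80). The clear and green panes are still in the box. Net push is about 7.3 N and the TCP is about 7.5 mm below first contact. Both put the bar at about 7.5 of its 10 mm, with the reading steady.

```bash
python3 -c "
from h import *
print(ctrl.close_job())"
```

```text
the job is handed in; nothing more can be done
None
```

The amber pane is upright in the tester slot, still gripped by its rail and holding the light bar down about 7.5 of 10 mm, past the 5 mm lamp point by position and force (I could not make out the lamp itself in the image); the job is handed in.

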